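# Hang the pen tray under the sprung panel

### The arm

A 6-joint arm with a two-finger parallel gripper is mounted at the origin on a cart in front of the work surface, level with it; the furniture and walls round the work are solid. World frame = base frame: x ahead of the robot, y to its left, z up, the work surface at z = 0. Lengths are in mm, angles in rad, forces in N, time in s.
With the tool pointing down it reaches from about 225 to 725 mm from the base axis. Payload 3.1 kg.
Tool frame: the origin (TCP) lies at the very end of the fingers, on their centre line; the grasp point (between the pads) lies 19 mm behind it; z points along the fingers, x is the direction in which the jaws open and shut, and the axes are right-handed (so a half turn about z gives the same grasp; the last joint's range is limited). The gripper opens to 85 mm and grips with 20 to 120 N. Pads are 22 mm wide; open, the fingers measure 114 mm over their backs; the gripper's body (76 mm by 85 mm) begins 54 mm behind the grasp point. The pads swing forward as they close: fully open they stand 13 mm farther back than shut.
Start: joints at [-1.354, 0.048, 0.099, 1.622, 0, 1.443], TCP at [177.439, -494.098, 194.612] pointing down, gripper open.
Joint ranges: [-2.91, 2.91], [-0.99, 1.94], [-1.21, 1.42], [-2.12, 2.29], [-1.49, 1.47], [-3.14, 3.14]. Speed limits (rad/s): [2.79, 2.79, 3.14, 3.14, 3.14, 3.14].

### API

Orientations are given as [roll, pitch, yaw] about the fixed x, y, z axes, in that order (R = Rz(yaw) Ry(pitch) Rx(roll)).
In Python, from station import sensors, read_camera, manip, finder gives the robot as it stands. The module is installed in compiled form; this text tells all that it offers.
- The arm moves only by the tool step_arm, never from a script. Its argument "motion" is one flat list of numbers, 5 for each row, row after row: the opening, from 0 (shut) to 1 (fully open), then the shift along the world's x, y, z in mm, then the turn about the world's z in degrees. A call has 1 to 5 rows; each row is the pose to reach, as a shift and turn from the pose commanded when the call began; what a row does not reach only later rows make up. A row lasts 1/8 s, in which the tool goes at most 62.5 mm and 10.7 degrees, less where a joint would pass 70% of its speed; a pose out of reach is approached as far as the arm can. A call with a gripper value outside its range is refused whole. The fingers move at their own pace and stop on an object; the grip force is fixed at half the most. Time passes only in rows, so rows that repeat a pose let the fingers close. It gives the time, the measured TCP pose, the force and the opening at its end, in the units of the state.
- sensors.observe(): the state, without advancing time (a new reading comes with each control period).
- read_camera(name): name is "scene" or "top"; returns a dict with "pixels" (420x560x3 uint8, red, green, blue), "range_z" (420x560 float32, mm along the optical axis (not along the pixel's ray), 0 where there is no reading), "fx", "fy", "cx", "cy" (pixels), "camera_from_world" (4x4, takes a point from world to camera coordinates). Camera axes: x right, y up, looking along -z (the intrinsics and any distortion apply to the point x, -y, -z); pixel columns grow to the right and rows downward; lengths in mm; the calibration is good to about 2 mm. A picture is of the moment at which its call begins.
- manip.job_done(): hands the job in, once; it reports no verdict.
Trained networks look in a picture, given as the dict that the camera call returned (one of the last four; its "shot" number tells which), for a name from the list of things; names that differ only in an ending like _2 or _b are one class to them, and where a whole thing is asked for, a point or a joint stands for the part that bears it (a point fixed in the world has none). Each returns a list of dicts, best first, with "p" (0 to 1); they miss things now and then, are a little off and sometimes report something else, mostly with a low value. They report only what shows in the picture. A call takes as long as a camera call.
- finder.search_frame(query, picture): "rect" ([left, top, width, height] in pixels, round what is visible of it).
- finder.pinpoint(query, picture): "uv" ([column, row] in pixels: a listed point, or the origin of a listed thing).
The state is a dict: "time": time; "joint_positions": joint angles; "joint_vel": joint speeds; "joint_efforts": joint torques, N m; "eef_pos": TCP position; "ee_rot": TCP orientation; "wrist_force": force on the tool from outside, world axes, zero at the start; "torque": the same for the moment, N m; "opening": finger opening in mm.
Only numpy, scipy, OpenCV 4.12 (cv2) and the standard library are available. Lean on these libraries where they do the work, as an engineer would, in place of code of your own. Each camera call takes 0.05 s, during which the arm holds its last target. There are 200 camera calls.

### The job

Build up the two-tier hanging organiser: lift the white pen tray by its blue tab, put its hook through the wire loop under the hanging blue panel and over the brass rail, and slide it lightly along the rail until the hook drops into the rail's notch. Leave the tray hanging level and still with its hook fully down in the notch. The panel hangs on a spring, so work gently (never push or pull on the stand or anything hanging from it with more than about 1 kg of force), and leave the other things on the desk where they are.

Things in the scene. Friction and masses are not known exactly. Their poses are not given: they have to be found in the camera images.
- stand: Fixed desk stand. Origin on the desk straight below the hanging chain, z up. Base 150 (x) x 230 (y) x 10 mm, from y -45 to +185. Post at y +145; its arm, 395 mm up, runs back along y to a black sleeve over the origin, sprung along the arm (about 2500 N/m, +-10 mm). In it slides a sprung rod (about 400 N/m, up to 35 mm down) with the blue panel. The -x side is open.
- upper_panel: Framed blue panel 130 (y) x 8 (x) x 62 mm. Origin on its swing axis (its y axis), 345 mm above the desk at rest; it swings fore and aft, not sideways. Panel 21 to 83 mm below the origin; under it a wire loop, uprights at y +-56 mm (clamps 10 mm wide), closed below by the brass rail, whose top is 145 mm below the origin. Window 102 mm wide, 62 mm high.
- loop (a point): Middle of the loop at the rail's flat top; axes of the panel (x through the window, y along the rail). Brass rail: strip on edge 6 mm thick (x), 20 tall, 180 long. One notch in its top edge: 10 mm wide (15 at the rounded mouth), 9 deep, upright walls. The rail is clamped off-centre: the notch lies anywhere from y -30 to +30 mm here, and is not tracked.
- tray: White open pen tray, 236 (x) x 60 (y) x 26 mm, about 130 g, standing on the desk. Origin at the centre of its underside. One blue upright tab 26 (x) x 12 (y) mm at x -108 mm, top 86 mm above the underside; a low dark counterweight in the +x end (below the rim). A wire bail in the tray's x-z plane rises from x +-75 mm at the floor to 77 mm above the underside at x 0, then the hook. It balances level under the hook.
- tray_hook (a point): Middle of the underside of the hook's crown, 140 mm above the tray's underside, axes of the tray. Wire 7 mm thick; the crown runs along x, its top 7 mm above this point; shaft at x -11 mm, free tip at x +11 mm (15 mm clear between them), the tip's end 16.5 mm below this point. It opens downward, tip on the +x side.
- tray_grip (a point): Grip point in the blue tab (-x end), 12 mm thick in y, at x -108 mm, 64 mm above the tray's underside (22 mm below the tab's top). Axes as the tray.
- stamp: Bystander: red and black self-inking stamp, 32x52x86 mm, origin at its underside.
- glue_stick: Bystander: upright glue stick, 26 mm thick, 92 mm tall, origin at its underside.
- staples_box: Bystander: yellow staple box, 36x62x20 mm, origin at its underside.
- tape_roll: Bystander: brown tape roll, 92 mm across, 48 mm tall, origin at its underside.
- eraser: Bystander: blue and white eraser, 20x43x13 mm, origin at its underside.
- highlighter: Bystander: pink highlighter, 18x122x15 mm, origin at its underside.

How it is judged:
By the outcome, as a careful person would: the job done as asked, in the order asked, and still so for the second after the job is handed in, with the robot touching nothing.
It also fails if it takes over 72 s, if anything falls off the work surface, if the arm or the gripper's body presses on something with over 40 N, if the wrist force passes 120 N, or if a joint passes its speed limit or range.

## Working session

There is one attempt and no reset: what is moved stays moved. The work goes in short steps, Python scripts to look and compute and a tool call to move; the robot and the scene stay as the last step left them, time stands still between calls to the robot, and variables do not carry over. Pictures are saved under pics/ and viewed, about 8 in all and at most 12, crops included, and the job is handed in when it is done.

Besides the shell and the picture viewer there is one more tool, called after ">>>" by a JSON object that holds its "api" and its "payload". step_arm: Moves the arm, as the interface text tells. Its arguments: {"type":"object","properties":{"motion":{"type":"array"}},"required":["motion"]}

```bash
mkdir -p pics; cat > h.py <<'E'
import numpy as np, cv2
from station import sensors, read_camera, manip, finder
def world(P,u,v,z=None,d=None):
    # pixel -> world; plane height z or depth d (mm along optical axis)
    r=np.array([(u-P["cx"])/P["fx"],-(v-P["cy"])/P["fy"],-1.])
    W=np.linalg.inv(P["camera_from_world"]);o=W[:3,3];q=W[:3,:3]@r
    s=d if d is not None else (z-o[2])/q[2]
    return o+s*q
def depth(P,u,v,k=2):
    a=P["range_z"][int(v)-k:int(v)+k+1,int(u)-k:int(u)+k+1];a=a[a>0]
    return float(np.median(a)) if a.size else None
def pix(P,p):
    c=P["camera_from_world"]@np.append(p,1); return (P["cx"]-P["fx"]*c[0]/c[2], P["cy"]+P["fy"]*c[1]/c[2])
def save(P,n): cv2.imwrite("pics/"+n,P["pixels"][:,:,::-1])
def cloud(P):
    v,u=np.mgrid[0:420,0:560];d=P["range_z"]
    r=np.stack([(u-P["cx"])/P["fx"],-(v-P["cy"])/P["fy"],-np.ones(u.shape)],-1)*d[...,None]
    W=np.linalg.inv(P["camera_from_world"]);return r@W[:3,:3].T+W[:3,3]
E
python3 - <<'E'
from h import *
np.set_printoptions(precision=1,suppress=True)
for c in ("scene","top"):
    P=read_camera(c);save(P,c+"0.png");print(c,[k for k in P],P["fx"],P["cx"],P["cy"],np.linalg.inv(P["camera_from_world"]))
    for q in ("stand","upper_panel","loop","tray","tray_hook","tray_grip"):
        for r in finder.pinpoint(q,P)[:1]:
            u,v=r["uv"];d=depth(P,u,v);print(q,r, world(P,u,v,d=d) if d else None)
    for q in ("stamp","glue_stick","staples_box","tape_roll","eraser","highlighter"):
        for r in finder.pinpoint(q,P)[:1]: print(q,r["p"],world(P,*r["uv"],z=0))
a=np.hstack([cv2.imread("pics/scene0.png"),cv2.imread("pics/top0.png")]);print(a.shape)
print(sensors.observe())
E
```

```text
scene ['pixels', 'range_z', 'fx', 'fy', 'cx', 'cy', 'camera_from_world', 'shot'] 381.24975252137745 275.4550828945621 213.89856470318097 [[  -0.8    0.3   -0.5  -81.4]
 [  -0.6   -0.4    0.7 1013.8]
 [   0.     0.9    0.5  842.8]
 [   0.     0.     0.     1. ]]
stand {'uv': [264.9, 257.5], 'p': 0.74} [650.1  87.9  10. ]
upper_panel {'uv': [263.2, 178.1], 'p': 0.68} [657.5  84.4 330.7]
loop {'uv': [266.6, 215.0], 'p': 0.64} [643.3  84.9 193.5]
tray {'uv': [332.6, 228.7], 'p': 0.67} [ 552.5 -256.     7.8]
tray_hook {'uv': [338.0, 197.9], 'p': 0.59} [ 1348.4 -1903.3  -731. ]
tray_grip {'uv': [353.1, 223.0], 'p': 0.93} [ 468.8 -269.4   59.1]
stamp 0.78 [573.6 458.3   0. ]
glue_stick 0.75 [599.1 385.    0. ]
staples_box 0.7 [638.5 477.4   0. ]
tape_roll 0.82 [ 807.4 -149.6    0. ]
eraser 0.46 [437.3 243.3   0. ]
highlighter 0.71 [433.1  34.6   0. ]
top ['pixels', 'range_z', 'fx', 'fy', 'cx', 'cy', 'camera_from_world', 'shot'] 453.60307101565877 277.6609008726267 209.87969344868338 [[  -0.     1.    -0.2  335.8]
 [  -1.    -0.     0.    81.5]
 [  -0.     0.2    1.  1521.5]
 [   0.     0.  
[... 248 characters left out ...]
[ 562.2 -290.3  143.8]
tray_grip {'uv': [390.2, 264.5], 'p': 0.97} [ 456.9 -268.    85.8]
stamp 0.75 [581.2 481.3   0. ]
glue_stick 0.68 [593.7 387.4   0. ]
staples_box 0.56 [655.4 473.4   0. ]
tape_roll 0.74 [ 809.1 -127.3    0. ]
eraser 0.55 [436.9 262.5   0. ]
highlighter 0.74 [602.4 391.6   0. ]
(420, 1120, 3)
{'time': 1.3, 'joint_positions': array([-1.4,  0. ,  0.1,  1.6,  0. ,  1.4]), 'joint_vel': array([-0., -0., -0.,  0.,  0., -0.]), 'joint_efforts': array([  0. , -33.9,  32. ,   0. ,  -0. ,  -0. ]), 'eef_pos': array([ 177.4, -494.1,  194.6]), 'ee_rot': array([-3.1,  0. , -1.2]), 'wrist_force': array([ 0.5,  0.9, -0.1]), 'torque': array([-0., -0.,  0.]), 'opening': 85.38532554876855}
```

View pics/scene0.png

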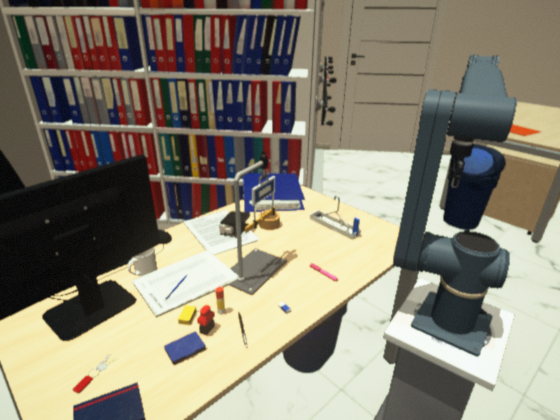

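View pics/top0.png

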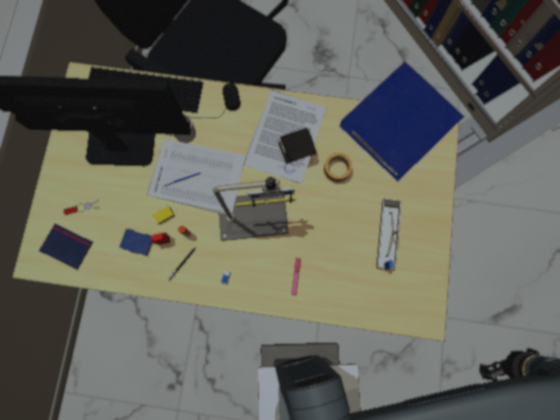

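The scene picture shows the stand with the blue panel at about (262,188), the tray at (335,222) with its tab at (355,226). The top picture shows the panel and rail at about (265,198), the tray at (389,233) with the tab at (390,265), the tape roll at (338,166), and the highlighter at (296,275). Next I fit these poses from depth.

```bash
python3 - <<'E'
from h import *
np.set_printoptions(precision=1,suppress=True)
P=read_camera("top");C=cloud(P);S=read_camera("scene");D=cloud(S)
def sel(C,x0,x1,y0,y1,z0,z1):
    m=(C[...,0]>x0)&(C[...,0]<x1)&(C[...,1]>y0)&(C[...,1]<y1)&(C[...,2]>z0)&(C[...,2]<z1);return C[m]
def rect(n,p):
    if len(p)<3: print(n,"few",len(p));return
    q=p[:,:2]-p[:,:2].mean(0);w=np.linalg.svd(q,full_matrices=False)[2][0]
    print(n,len(p),"z",np.percentile(p[:,2],[5,50,95]),"mean",p.mean(0),"pca",np.degrees(np.arctan2(w[1],w[0])),cv2.minAreaRect(p[:,:2].astype(np.float32)))
for n,c in (("top",C),("scene",D)):
    print(n)
    rect("base",sel(c,500,800,-20,300,6,16))
    rect("panel",sel(c,560,740,-10,200,265,322))
    rect("rail",sel(c,560,740,-50,250,180,206))
    rect("arm",sel(c,540,760,0,350,385,410))
    rect("tray",sel(c,400,720,-360,-200,15,40))
    rect("tab",sel(c,430,490,-320,-220,50,95))
    rect("hook",sel(c,500,640,-360,-220,110,155))
    rect("bail",sel(c,450,690,-360,-220,40,155))
    rect("glue",sel(c,540,660,340,420,40,100)); rect("tape",sel(c,740,880,-220,-60,30,60))
a=np.vstack([cv2.resize(S["pixels"][160:300,200:380],(720,560),interpolation=3)])
cv2.imwrite("pics/s1.png",a[:,:,::-1])
E
```

```text
top
base 2740 z [ 6.6 10.9 15.1] mean [658.  161.9  10.8] pca 107.14898889620775 ((650.0213623046875, 139.4985809326172), (299.9007263183594, 317.80615234375), 0.018062813207507133)
panel 244 z [271.5 299.9 321.2] mean [646.6  97.8 298.6] pca -85.870890660613 ((649.2821044921875, 98.01532745361328), (10.352519989013672, 128.95721435546875), 4.559611797332764)
rail 213 z [183.2 198.6 204.7] mean [647.4 121.  196.3] pca -85.40980562979831 ((647.3138427734375, 137.31137084960938), (13.888385772705078, 219.66270446777344), 4.380634307861328)
arm 384 z [392.4 401.7 406.4] mean [643.4 166.  401. ] pca -86.7640209685784 ((644.438232421875, 162.30772399902344), (21.44059944152832, 174.20761108398438), 3.0589871406555176)
tray 373 z [16.3 25.4 32.9] mean [ 587.6 -289.    24.8] pca 170.5750390583536 ((568.16845703125, -286.67181396484375), (62.306793212890625, 239.3497314453125), 80.68048095703125)
tab 50 z [55.3 82.5 89.2] mean [ 460.  -267.1   77.9] pca 171.02896220422684 ((459.7088317871094, -269.0262756347656), (13.025331497192383, 23.875186920166016), 82.06993865966797)
hook 32 z [120.7 1
[... 1815 characters left out ...]
 147.2] mean [ 561.  -287.8  136. ] pca 169.75726336913633 ((563.1751708984375, -287.9496154785156), (11.051908493041992, 28.3924617767334), 79.08894348144531)
bail 129 z [ 42.9  72.7 145.4] mean [ 521.2 -279.4   82.1] pca 169.05430315315851 ((536.2261962890625, -284.44122314453125), (17.901887893676758, 174.46435546875), 78.4098892211914)
glue 141 z [43.9 76.3 94.5] mean [583.9 394.6  73.2] pca -132.11004593298875 ((587.7537231445312, 391.0288391113281), (24.47809600830078, 24.464046478271484), 71.60781860351562)
tape 135 z [31.  45.7 51.5] mean [ 783.4 -119.9   43.5] pca 149.87734185962543 ((796.0946044921875, -129.14898681640625), (92.52700805664062, 91.10826110839844), 79.62578582763672)
```

View pics/s1.png

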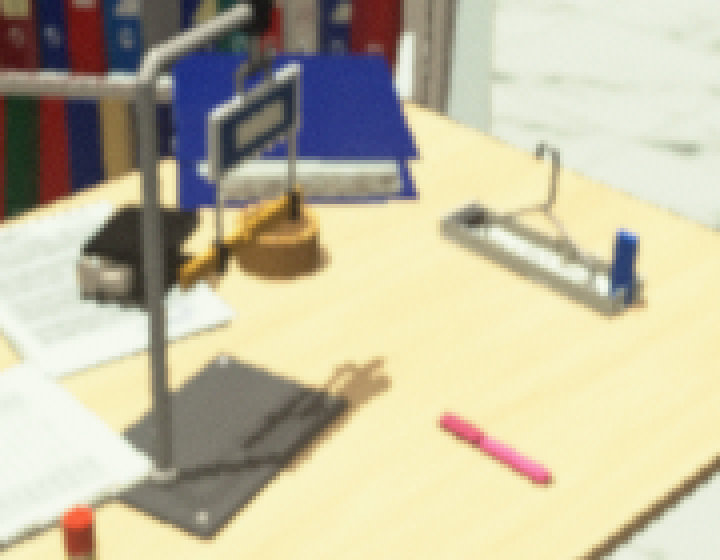

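The tray lies at about (566,-287) with yaw -9.5°, and the panel at about (647,98) with yaw 4.2°. The crop shows the brass rail from (185,275) to (298,203), extending further toward the post. Now I look for the notch.

```bash
python3 - <<'E'
from h import *
np.set_printoptions(precision=1,suppress=True,linewidth=200)
R=lambda a:np.array([[np.cos(a),-np.sin(a)],[np.sin(a),np.cos(a)]])
o=np.array([647,98.]);A=np.radians(4.2)
ims=[]
for n in ("top","scene"):
    Ps=[read_camera(n) for _ in range(4)];P=Ps[0]
    img=np.mean([p["pixels"] for p in Ps],0).astype(np.float32)
    # brass strip: sample along rail, top z=200 edge, x' and z sweeps
    c=cloud(P).reshape(-1,3);px=img.reshape(-1,3)
    L=(c[:,:2]-o)@R(A)
    br=(px[:,0]>px[:,2]*1.8)&(px[:,0]>90)&(abs(L[:,0])<18)&(abs(L[:,1])<125)&(c[:,2]>170)&(c[:,2]<212)
    q=L[br];print(n,br.sum(),"brass y' range",np.percentile(q[:,1],[0,2,98,100]),"x'",np.median(q[:,0]))
    for y in range(-100,100,6):
        m=br&(L[:,1]>=y)&(L[:,1]<y+6)
        if m.sum(): print((y+3,m.sum(),round(float(c[m,2].max())),round(float(np.median(c[m,2]))),round(float(np.median(L[m,0])),1)),end=" ")
    print()
    pts=np.array([pix(P,np.append(o+R(A)@[0,y],200)) for y in (-100,100)]);print(pts)
    a,b=pts.min(0).astype(int)-[6,14],pts.max(0).astype(int)+[6,14]
    cr=img[a[1]:b[1],a[0]:b[0]].clip(0,255).astype(np.uint8);s=780/cr.shape[1] if n=="top" else 400/cr.shape[1]
    ims.append(cv2.resize(cr,None,fx=s,fy=s,interpolation=cv2.INTER_CUBIC));print(a,s,ims[-1].shape)
h=sum(i.shape[0] for i in ims);out=np.zeros((h,780,3),np.uint8);y=0
for i in ims: out[y:y+i.shape[0],:i.shape[1]]=i;y+=i.shape[0]
s=min(1,600/h);cv2.imwrite("pics/r.png",cv2.resize(out,None,fx=s,fy=s)[:,:,::-1]);print(s)
E
```

```text
top 141 brass y' range [-70.2 -64.9 101.2 105.3] x' 1.8765682598885276
(-73, np.int64(1), 200, 200, 2.1) (-67, np.int64(4), 201, 198, 2.3) (-61, np.int64(1), 206, 206, 1.8) (-49, np.int64(6), 202, 195, 2.4) (-43, np.int64(6), 204, 198, 2.2) (-37, np.int64(6), 200, 197, 3.4) (-31, np.int64(5), 200, 198, 1.8) (-25, np.int64(6), 202, 197, 1.5) (-19, np.int64(6), 204, 198, 1.8) (-13, np.int64(5), 202, 199, 2.4) (-7, np.int64(6), 206, 200, 1.3) (-1, np.int64(6), 202, 194, 1.5) (5, np.int64(6), 203, 199, 1.4) (11, np.int64(5), 201, 200, 1.4) (17, np.int64(4), 195, 193, 2.8) (23, np.int64(5), 203, 193, 2.6) (29, np.int64(5), 204, 201, 0.7) (35, np.int64(6), 208, 200, 1.5) (41, np.int64(6), 205, 198, 2.1) (47, np.int64(5), 204, 199, 1.4) (53, np.int64(1), 200, 200, 2.5) (65, np.int64(5), 201, 197, 1.4) (71, np.int64(6), 204, 196, 1.5) (77, np.int64(6), 201, 198, 2.5) (83, np.int64(5), 205, 201, 1.9) (89, np.int64(5), 202, 198, 1.8) (95, np.int64(5), 202, 197, 1.2) (101, np.int64(6), 203, 196, 1.6) 
[[305.  197.7]
 [238.5 204.5]]
[232 183] 10.0 (350, 780, 3)
scene 159 brass y' range [-73.7 -5
[... 427 characters left out ...]
, np.int64(7), 201, 194, -1.5) (5, np.int64(9), 203, 196, -1.6) (11, np.int64(7), 203, 194, -0.3) (17, np.int64(4), 194, 189, -1.6) (23, np.int64(4), 200, 197, -1.8) (29, np.int64(8), 203, 192, -2.2) (35, np.int64(6), 201, 197, -0.5) (41, np.int64(5), 200, 186, -1.4) (47, np.int64(1), 203, 203, 0.8) (53, np.int64(3), 205, 205, -5.9) (59, np.int64(3), 200, 199, -1.1) (65, np.int64(6), 202, 192, -1.6) (71, np.int64(7), 204, 193, -2.0) (77, np.int64(5), 200, 193, -2.4) (83, np.int64(8), 202, 197, -1.3) (89, np.int64(5), 201, 197, -1.1) (95, np.int64(6), 202, 191, -1.9) (101, np.int64(7), 202, 198, -0.9) 
[[278.6 203.6]
 [246.5 226.7]]
[240 189] 9.090909090909092 (464, 400, 3)
0.7371007371007371
```

View pics/r.png

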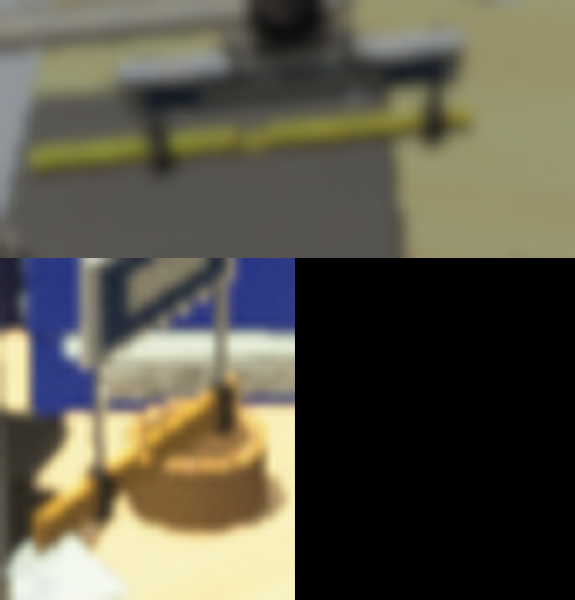

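The rail picture shows the notch as a bite in the brass at about (248,137). The depth dips at the same place (y' ≈ +19 mm), and the rail's midpoint agrees. The tab is at (459.5,-269). I move above the tab while turning the jaws by +150°.

>>> {"api": "step_arm", "payload": {"motion": [1,40,30,0,10.5,1,90,70,0,21,1,140,110,0,31.5,1,190,150,0,42,1,240,190,0,52.5]}}

```text
time: 2.42
eef_pos: [414.1, -306.7, 194.8]
ee_rot: [3.141, -0.001, -0.304]
wrist_force: [0.5, -1.2, -0.5]
opening: 85.5
```

>>> {"api": "step_arm", "payload": {"motion": [1,42,35,0,10.5,1,42,35,0,21,1,42,35,-10,31.5,1,42,35,-20,42,1,42,35,-30,52.5]}}

```text
time: 3.05
eef_pos: [454.8, -272.8, 164.3]
ee_rot: [3.141, 0.0, 0.613]
wrist_force: [1.2, -0.1, 0.3]
opening: 85.6
```

>>> {"api": "step_arm", "payload": {"motion": [1,0,0,0,10.5,1,0,0,0,21,1,0,0,0,31.5,1,0,0,0,42,1,0,0,0,45]}}

```text
time: 3.68
eef_pos: [454.7, -272.9, 164.6]
ee_rot: [-3.142, -0.0, 1.394]
wrist_force: [0.3, 0.9, -0.5]
opening: 85.5
```

```bash
python3 - <<'E'
from h import *
s=sensors.observe();print(s["time"],s["eef_pos"],np.degrees(s["ee_rot"]),s["joint_positions"],s["opening"])
P=read_camera("top");print([(r["uv"],r["p"],world(P,*r["uv"],z=64)) for q in("tray_grip",) for r in finder.pinpoint(q,P)[:1]])
S=read_camera("scene");c=cloud(S)
m=(abs(c[...,0]-458)<25)&(abs(c[...,1]+268)<25)&(c[...,2]>45)&(c[...,2]<90);p=c[m];print(len(p),p.mean(0),p[:,:2].min(0),p[:,:2].max(0))
cv2.imwrite("pics/t1.png",np.hstack([cv2.resize(x["pixels"][a:a+70,b:b+70],(400,400),interpolation=2) for x,a,b in((S,180,310),(P,200,350))])[:,:,::-1])
E
```

```text
3.675 [ 454.66545109 -272.90680014  164.61157915] [-1.79999471e+02 -2.62170784e-03  7.98973571e+01] [-6.67113892e-01  5.66648561e-02  4.85987724e-02  1.56275995e+00
  3.60062299e-05 -4.90789510e-01] 85.53698356118909
[([389.2, 264.4], 0.95, array([ 459.19192462, -270.10331705,   64.        ]))]
61 [ 455.9114578  -266.75728133   69.27199446] [ 444.50138144 -275.41299076] [ 470.46909761 -259.27690407]
```

View pics/t1.png

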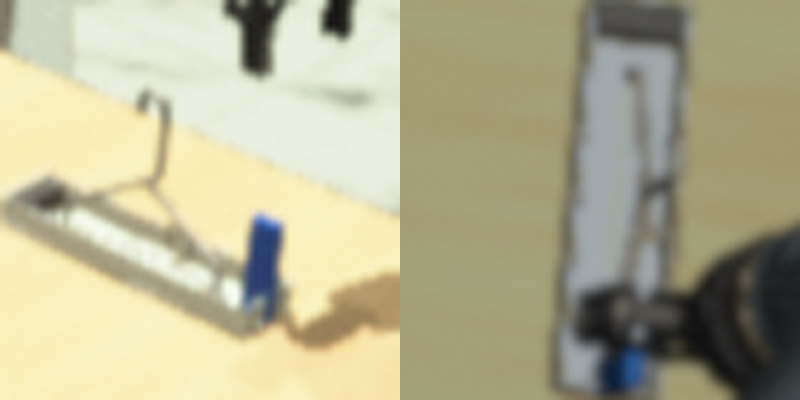

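The picture shows the open fingers above the blue tab, at (265,265) in the left half and (628,370) in the right. I correct by about 4 mm, descend and grip.

>>> {"api": "step_arm", "payload": {"motion": [1,4,4,-30,0.5,1,4,4,-60,0.5,1,4,4,-90,0.5,1,4,4,-110,0.5,1,4,4,-119,0.5]}}

```text
time: 4.45
eef_pos: [457.7, -268.2, 44.0]
ee_rot: [-3.139, -0.001, 1.4]
wrist_force: [0.2, 0.5, 0.9]
opening: 85.3
```

>>> {"api": "step_arm", "payload": {"motion": [0,0,0,0,0,0,0,0,0,0,0,0,0,0,0,0,0,0,0,0,0,0,0,0,0]}}

```text
time: 5.08
eef_pos: [459.1, -269.5, 46.5]
ee_rot: [3.14, 0.001, 1.401]
wrist_force: [-1.0, 0.4, 2.3]
opening: 9.4
```

>>> {"api": "step_arm", "payload": {"motion": [0,0,0,6,0,0,0,0,20,0,0,0,0,45,0,0,0,0,70,0,0,0,0,88,0]}}

```text
time: 5.7
eef_pos: [459.0, -269.2, 135.5]
ee_rot: [3.14, 0.001, 1.401]
wrist_force: [0.1, -0.5, -1.9]
opening: 9.4
```

>>> {"api": "step_arm", "payload": {"motion": [0,0,10,0,1,0,2,40,0,4,0,4,80,0,6,0,6,120,0,8,0,8,160,0,9]}}

```text
time: 6.32
eef_pos: [465.5, -106.7, 132.1]
ee_rot: [-3.139, -0.001, 1.559]
wrist_force: [0.2, 0.2, -1.9]
opening: 9.3
```

>>> {"api": "step_arm", "payload": {"motion": [0,2,40,0,1,0,4,80,0,2,0,8,130,0,4,0,10,170,0,5,0,12,185,0,5]}}

```text
time: 6.95
eef_pos: [477.1, 78.5, 132.3]
ee_rot: [-3.139, -0.001, 1.649]
wrist_force: [-0.4, -0.5, -1.3]
opening: 9.1
```

>>> {"api": "step_arm", "payload": {"motion": [0,0,6,0,0,0,0,12,0,0,0,0,12,0,0,0,0,12,0,0,0,0,12,0,0]}}

```text
time: 7.58
eef_pos: [478.7, 87.5, 133.6]
ee_rot: [3.142, 0.0, 1.644]
wrist_force: [-0.4, -0.1, -1.0]
opening: 9.3
```

```bash
cat > look.py <<'E'
from h import *
import sys
np.set_printoptions(precision=1,suppress=True,linewidth=200)
A=np.radians(4.2);R=np.array([[np.cos(A),-np.sin(A)],[np.sin(A),np.cos(A)]]);o=np.array([647,98.])
s=sensors.observe();print(s["time"],s["eef_pos"],np.degrees(s["ee_rot"]),s["wrist_force"],s["torque"],s["opening"])
t=s["eef_pos"];y=s["ee_rot"][2]-np.pi/2
exp=t+[108*np.cos(y),108*np.sin(y),93.5];print("hook expected",exp,"panel frame",R.T@(exp[:2]-o))
out=[]
for n in("top","scene"):
    P=read_camera(n);c=cloud(P);out.append(P)
    L=(c[...,:2]-exp[:2])@R
    h=(abs(L[...,0])<25)&(abs(L[...,1])<16)&(c[...,2]>exp[2]-45)&(c[...,2]<exp[2]+14)
    q=np.column_stack([(c[h][:,:2]-o)@R,c[h][:,2]]);
    if len(q): print(n,"hook pts",len(q),"min",q.min(0),"max",q.max(0),"med y",np.median(q[:,1]))
    r=(c[...,:2]-o)@R; k=(abs(r[...,0])<25)&(abs(r[...,1])<66)&(c[...,2]>268)&(c[...,2]<320)
    q=np.column_stack([r[k],c[k][:,2]]);print(" panel mean",q.mean(0),"slope dx/dz",np.polyfit(q[:,2],q[:,0],1)[0])
    z0=exp[2]-140
    w=(np.abs((c[...,:2]-exp[:2])@R)[...,0]<118)&(abs(L[...,1])<40)&(c[...,2]>z0+8)&(c[...,2]<z0+50)
    q=np.column_stack([L[w],c[w][:,2]]);qe=q[abs(abs(q[:,1])-29)<5]
    if len(qe)>10: print(" tray tilt dz/dx",np.polyfit(qe[:,0],qe[:,2],1))
    p=finder.pinpoint("tray_hook",P)[:1]
    if p: w=world(P,*p[0]["uv"],z=exp[2]);print(" net hook",p[0]["p"],w,R.T@(w[:2]-o))
if len(sys.argv)>1:
    T,S=out;u,v=map(int,pix(T,[620,100,200]));a,b=map(int,pix(S,[620,100,220]))
    cv2.imwrite("pics/"+sys.argv[1],np.hstack([cv2.resize(I["pixels"][m-35:m+35,k-35:k+35],(400,400),interpolation=2) for I,k,m in((S,a,b),(T,u,v))])[:,:,::-1])
E
python3 look.py p1.png
```

```text
7.575 [478.7  87.5 133.6] [180.    0.   94.2] [-0.4 -0.1 -1. ] [-0.   0.1 -0. ] 9.313741893980461
hook expected [586.4  95.4 227.1] panel frame [-60.6   1.8]
top hook pts 4 min [-48.6   3.3 225.2] max [-44.2   6.5 231.1] med y 4.89272378347759
 panel mean [ -0.8  -0.7 296.9] slope dx/dz 0.010706876969570352
 tray tilt dz/dx [ -0.1 111.4]
 net hook 0.73 [587.1  92.9 227.1] [-60.2  -0.7]
scene hook pts 44 min [-76.7  -1.1 184.8] max [-45.6   9.2 232.7] med y 4.471308829242064
 panel mean [ -3.3   6.2 294.8] slope dx/dz -0.007608069594293139
 tray tilt dz/dx [ -0. 104.]
 net hook 0.6 [588.8  90.  227.1] [-58.6  -3.7]
```

View pics/p1.png

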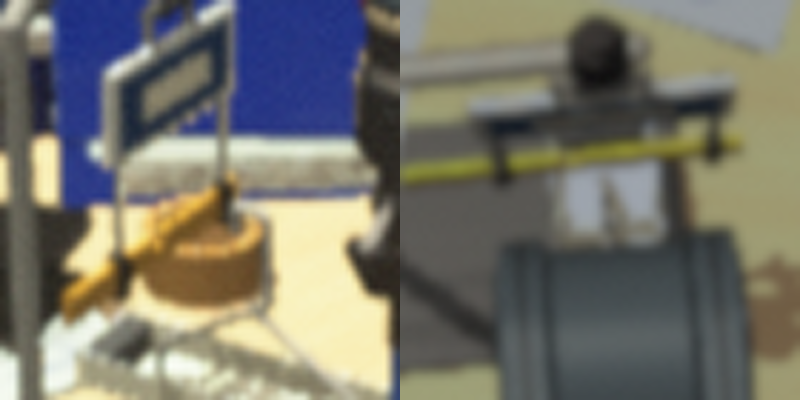

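The left half shows the hook at about (255,210), short of the rail and level with the window. Its height and y agree with the expected pose. I raise it 4 mm and go through the window.

>>> {"api": "step_arm", "payload": {"motion": [0,0,0,4,0,0,10,0.7,4,0,0,20,1.5,4,0,0,30,2.2,4,0,0,36,2.6,4,0]}}

```text
time: 8.4
eef_pos: [515.4, 90.7, 137.3]
ee_rot: [-3.141, 0.0, 1.645]
wrist_force: [-0.5, -0.2, -1.5]
opening: 9.2
```

>>> {"api": "step_arm", "payload": {"motion": [0,8,0.6,0,0,0,16,1.2,0,0,0,24,1.8,0,0,0,24,1.8,0,0,0,24,1.8,0,0]}}

```text
time: 9.02
eef_pos: [538.5, 92.5, 137.6]
ee_rot: [-3.141, -0.0, 1.645]
wrist_force: [0.2, -0.4, -1.1]
opening: 9.2
```

```bash
python3 look.py p2.png
```

```text
9.025 [538.5  92.5 137.6] [-180.    -0.    94.3] [ 0.2 -0.4 -1.1] [-0.   0.2 -0. ] 9.200773860019162
hook expected [646.2 100.5 231.1] panel frame [-0.7  2.6]
 panel mean [  1.3 -39.2 299.9] slope dx/dz 0.0756065216270406
 tray tilt dz/dx [ 0.1 98.9]
scene hook pts 61 min [-16.1  -6.8 187. ] max [ 12.5  14.2 236.2] med y 5.182548038106827
 panel mean [ -3.3   7.  294.9] slope dx/dz 0.008226857304604774
 tray tilt dz/dx [ -0.  108.3]
 net hook 0.56 [648.5  96.1 231.1] [ 1.4 -2. ]
```

View pics/p2.png

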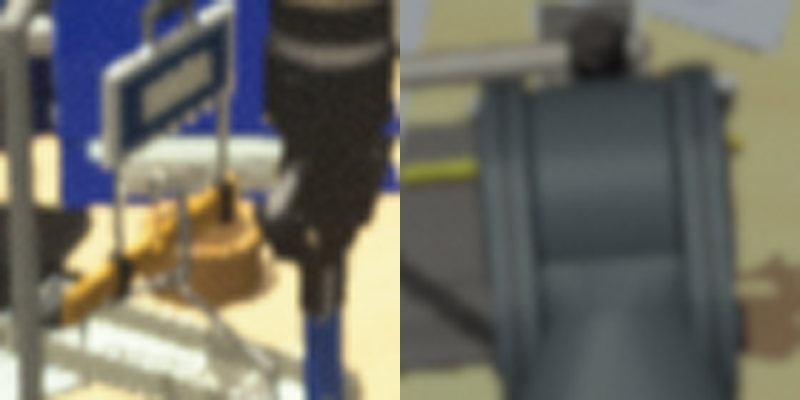

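The left half shows the hook inside the loop, its crown at about (160,185), straddling the brass rail with the tip on the far side. I lower it toward the rail.

>>> {"api": "step_arm", "payload": {"motion": [0,0.5,0,-6,0,0,0.5,0,-12,0,0,0.5,0,-18,0,0,0.5,0,-24,0,0,0.5,0,-26,0]}}

```text
time: 9.85
eef_pos: [538.7, 92.4, 110.8]
ee_rot: [-3.14, -0.0, 1.645]
wrist_force: [-0.7, -0.2, -1.6]
opening: 9.5
```

>>> {"api": "step_arm", "payload": {"motion": [0,0,0,-2,0,0,0,0,-4,0,0,0,0,-5,0,0,0,0,-5,0,0,0,0,-5,0]}}

```text
time: 10.48
eef_pos: [539.3, 92.5, 106.9]
ee_rot: [3.141, 0.0, 1.645]
wrist_force: [0.8, 0.7, -0.7]
opening: 8.9
```

>>> {"api": "step_arm", "payload": {"motion": [0,0,0,-1.5,0,0,0,0,-3,0,0,0,0,-3,0,0,0,0,-3,0,0,0,0,-3,0]}}

```text
time: 11.1
eef_pos: [539.2, 92.5, 103.7]
ee_rot: [3.141, 0.0, 1.645]
wrist_force: [0.8, -0.1, 0.5]
opening: 9.2
```

```bash
python3 look.py
```

```text
11.1 [539.2  92.5 103.7] [180.    0.   94.3] [ 0.8 -0.1  0.5] [-0.   0.1  0.1] 9.19360030180113
hook expected [646.9 100.5 197.2] panel frame [0.1 2.5]
 panel mean [  1.3 -14.5 309. ] slope dx/dz 0.09802772043098393
 tray tilt dz/dx [-0.  78.3]
scene hook pts 63 min [-16.4 -13.2 152.8] max [ 11.8  16.3 206.6] med y 4.72007376362574
 panel mean [ -3.8   7.2 294.6] slope dx/dz 0.014206875670914769
 tray tilt dz/dx [-0.  75.8]
 net hook 0.92 [642.   95.1 197.2] [-5.2 -2.5]
```

Contact is light, about 1.8 N. Now I slide along +y'.

>>> {"api": "step_arm", "payload": {"motion": [0,-0.1,2,0,0,0,-0.3,4,0,0,0,-0.4,6,0,0,0,-0.6,8,0,0,0,-0.7,10,0,0]}}

```text
time: 11.92
eef_pos: [538.2, 102.9, 103.5]
ee_rot: [-3.141, -0.001, 1.646]
wrist_force: [0.0, -0.1, -1.3]
opening: 9.4
```

>>> {"api": "step_arm", "payload": {"motion": [0,-0.1,1,0,0,0,-0.1,2,0,0,0,-0.2,3,0,0,0,-0.2,3,0,0,0,-0.2,3,0,0]}}

```text
time: 12.55
eef_pos: [538.3, 105.4, 103.6]
ee_rot: [-3.142, 0.0, 1.645]
wrist_force: [0.2, 0.7, -1.3]
opening: 9.2
```

```bash
python3 look.py
```

```text
12.55 [538.3 105.4 103.6] [-180.     0.    94.2] [ 0.2  0.7 -1.3] [0.  0.2 0. ] 9.213691033833516
hook expected [646.  113.4 197.1] panel frame [ 0.1 15.5]
 panel mean [ -0.4 -49.2 298.4] slope dx/dz 0.04417347131944839
 tray tilt dz/dx [-0.  77.2]
scene hook pts 56 min [-14.6   0.5 152.8] max [ 14.6  30.1 203.1] med y 18.138393793329602
 panel mean [ -3.5   6.8 294.6] slope dx/dz -0.007653525818735195
 tray tilt dz/dx [-0.  74.2]
 net hook 0.97 [648.4 122.3 197.1] [ 3.2 24.1]
```

The downward force fell back to just the tray's weight, and the hook's y matches the notch in the camera. I lower it in small steps.

>>> {"api": "step_arm", "payload": {"motion": [0,0,0,-1,0,0,0,0,-2,0,0,0,0,-3,0,0,0,0,-3,0,0,0,0,-3,0]}}

```text
time: 13.38
eef_pos: [538.3, 105.5, 100.6]
ee_rot: [3.142, 0.0, 1.645]
wrist_force: [0.9, -0.1, -1.6]
opening: 8.7
```

>>> {"api": "step_arm", "payload": {"motion": [0,0,0,-1,0,0,0,0,-2,0,0,0,0,-3,0,0,0,0,-3,0,0,0,0,-3,0]}}

```text
time: 14.0
eef_pos: [538.3, 105.5, 97.7]
ee_rot: [3.141, -0.0, 1.645]
wrist_force: [0.1, 1.0, -0.8]
opening: 8.9
```

>>> {"api": "step_arm", "payload": {"motion": [0,0,0,-1,0,0,0,0,-2,0,0,0,0,-3,0,0,0,0,-3,0,0,0,0,-3,0]}}

```text
time: 14.62
eef_pos: [538.3, 105.5, 94.7]
ee_rot: [3.141, 0.0, 1.645]
wrist_force: [-0.4, 0.1, -0.1]
opening: 9.2
```

```bash
python3 look.py p3.png
```

```text
14.625 [538.3 105.5  94.7] [180.    0.   94.3] [-0.4  0.1 -0.1] [-0.1  0.  -0.1] 9.232678967580055
hook expected [646.1 113.5 188.2] panel frame [ 0.2 15.5]
 panel mean [  0.5 -22.4 306.9] slope dx/dz 0.09737396519970437
 tray tilt dz/dx [ 0.  69.8]
scene hook pts 54 min [-15.6   0.2 144.7] max [ 11.1  29.1 201.2] med y 17.757242099999097
 panel mean [ -3.8   6.7 294.5] slope dx/dz 0.0168392794437239
 tray tilt dz/dx [ 0. 67.]
 net hook 0.6 [653.5 109.  188.2] [ 7.3 10.4]
```

View pics/p3.png

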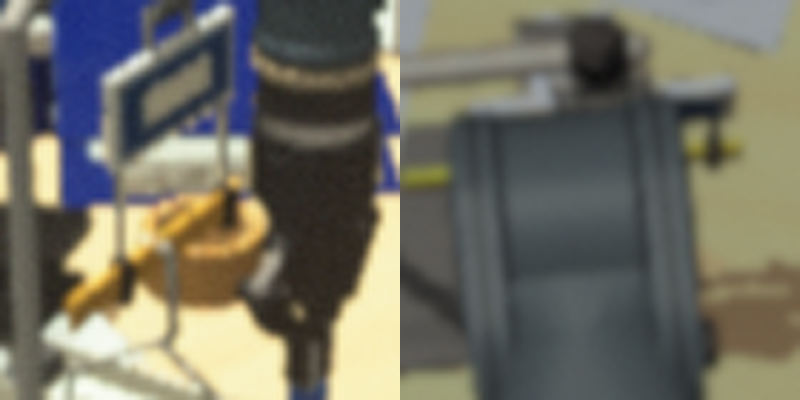

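The left half shows the crown down at rail level at about (165,245), and the spring now carries nearly all the weight. Height is consistent with a 9 mm drop. I release gently and back off along -x.

>>> {"api": "step_arm", "payload": {"motion": [0,0,0,-0.5,0,0,0,0,-0.5,0,0.3,0,0,-0.5,0,0.4,0,0,-0.5,0,0.5,0,0,-0.5,0]}}

```text
time: 15.45
eef_pos: [538.3, 105.5, 94.2]
ee_rot: [3.141, -0.0, 1.645]
wrist_force: [0.3, -0.8, 0.7]
opening: 42.7
```

>>> {"api": "step_arm", "payload": {"motion": [0.7,0,0,0,0,0.8,0,0,0,0,0.8,0,0,0,0,0.8,-3,0,0,0,0.8,-8,-0.5,0,0]}}

```text
time: 16.08
eef_pos: [530.0, 105.0, 94.1]
ee_rot: [-3.141, 0.0, 1.645]
wrist_force: [0.2, 0.3, 0.3]
opening: 68.4
```

>>> {"api": "step_arm", "payload": {"motion": [0.8,-15,-1,0,0,0.8,-35,-2.5,5,0,0.8,-60,-4,15,0,0.8,-90,-6,30,0,0.8,-120,-9,40,0]}}

```text
time: 16.7
eef_pos: [409.3, 95.9, 134.8]
ee_rot: [3.141, 0.0, 1.645]
wrist_force: [-0.3, 0.5, -0.0]
opening: 68.3
```

>>> {"api": "step_arm", "payload": {"motion": [0.8,-10,-40,0,0,0.8,-20,-90,0,0,0.8,-20,-140,0,0,0.8,-20,-190,0,0,0.8,-20,-220,0,0]}}

```text
time: 17.32
eef_pos: [389.7, -126.0, 134.2]
ee_rot: [3.141, 0.001, 1.643]
wrist_force: [-0.2, -0.5, 1.2]
opening: 68.4
```

>>> {"api": "step_arm", "payload": {"motion": [0.8,0,0,0,0,0.8,0,0,0,0,0.8,0,0,0,0,0.8,0,0,0,0,0.8,0,0,0,0]}}

```text
time: 17.95
eef_pos: [390.3, -123.4, 134.1]
ee_rot: [3.142, -0.0, 1.646]
wrist_force: [-0.4, 0.2, 0.2]
opening: 68.2
```

```bash
cat > fin.py <<'E'
from h import *
import sys
np.set_printoptions(precision=1,suppress=True,linewidth=200)
A=np.radians(4.2);R=np.array([[np.cos(A),-np.sin(A)],[np.sin(A),np.cos(A)]]);o=np.array([647,98.])
s=sensors.observe();print(s["time"],s["eef_pos"],s["wrist_force"]);Is=[]
for n in("top","scene"):
    P=read_camera(n);Is.append(P);c=cloud(P);r=(c[...,:2]-o)@R;z=c[...,2]
    def m(x0,x1,y0,y1,z0,z1):
        k=(r[...,0]>x0)&(r[...,0]<x1)&(r[...,1]>y0)&(r[...,1]<y1)&(z>z0)&(z<z1);return np.column_stack([r[k],z[k]])
    print(n)
    for nm,q in(("hook",m(-22,22,5,34,150,215)),("panel",m(-25,25,-66,66,264,318)),("tab",m(-128,-88,0,40,85,150)),("tray",m(-120,120,-20,56,40,85))):
        print(" ",nm,len(q),*( (q.min(0),q.max(0),np.median(q,0)) if len(q) else ()))
    q=m(-120,120,-20,56,55,85)
    if len(q)>20:
        for a in(-105,-60,0,60,105):
            t=q[abs(q[:,0]-a)<15]; 
            if len(t): print("   x",a,"rim z90",np.percentile(t[:,2],90),"med y",(t[:,1].min()+t[:,1].max())/2)
    for nm in("highlighter","tape_roll","glue_stick","eraser"):
        for p in finder.pinpoint(nm,P)[:1]: print("  ",nm,p["p"],world(P,*p["uv"],z=0))
T,S=Is;u,v=map(int,pix(T,[620,100,200]));a,b=map(int,pix(S,[620,100,180]))
cv2.imwrite("pics/"+sys.argv[1],np.hstack([cv2.resize(I["pixels"][m-40:m+40,k-40:k+40],(400,400),interpolation=2) for I,k,m in((S,a,b),(T,u,v))])[:,:,::-1])
E
python3 fin.py f1.png
```

```text
17.95 [ 390.3 -123.4  134.1] [-0.4  0.2  0.2]
top
  hook 49 [-10.8   5.2 156.1] [ 16.7  32.8 200.8] [  1.1  18.  191.6]
  panel 235 [ -2.7 -64.6 264. ] [  8.4  64.3 318. ] [ -0.9   0.2 296.7]
  tab 38 [-117.1   12.4   89.4] [-93.2  23.9 138.6] [-106.5   18.2  132.8]
  tray 830 [-116.8  -11.6   40.4] [119.9  48.3  84.6] [-31.1  22.3  52.1]
   x -105 rim z90 75.92816542997699 med y 18.210518746090813
   x -60 rim z90 81.57350137964124 med y 18.037098274304036
   x 0 rim z90 75.69525175880787 med y 18.396852988842472
   x 60 rim z90 74.6637744080798 med y 37.09461156369603
   x 105 rim z90 76.17763574294004 med y 18.44410360705232
   highlighter 0.59 [419.6  23.9   0. ]
   tape_roll 0.55 [ 805.2 -124.9    0. ]
   glue_stick 0.5 [594.4 389.1   0. ]
   eraser 0.6 [430.5 269.9   0. ]
scene
  hook 53 [-13.1   5.2 152.4] [ 16.4  33.9 200.6] [ -3.7  18.5 187.8]
  panel 331 [ -8.  -65.9 264.1] [  3.9  65.9 317.5] [ -3.6   9.4 291. ]
  tab 95 [-121.2   11.    85.4] [-96.5  27.5 135.8] [-110.    20.4  113.3]
  tray 835 [-119.4  -18.2   46.8] [119.9  50.3  84.6] [-8.9 16.3 60.9]
   x -105 rim z90 78.66730289452016 med y 16.590698007074213
   x -60 rim z90 77.4201990877072 med y 16.784269790828986
   x 0 rim z90 73.52244466494646 med y 16.670579821705502
   x 60 rim z90 76.23532139607205 med y 16.22009154186127
   x 105 rim z90 73.91165818657922 med y 15.743838492095753
   highlighter 0.61 [424.8  25.4   0. ]
   tape_roll 0.63 [ 800.7 -138.     0. ]
   glue_stick 0.57 [594.7 377.8   0. ]
   eraser 0.39 [427.5 262.1   0. ]
```

View pics/f1.png

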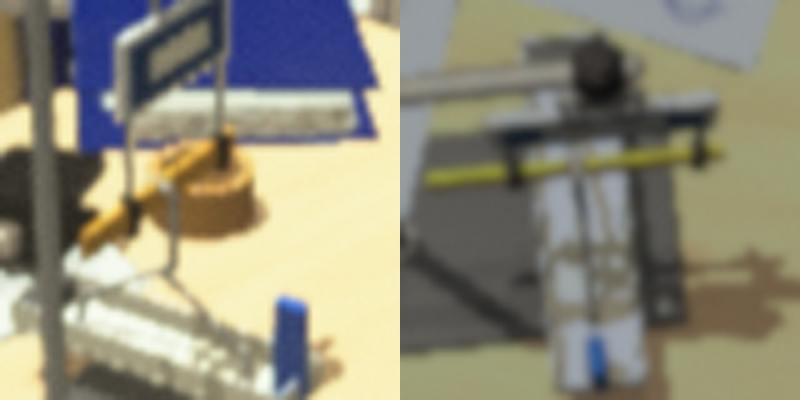

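The picture shows the tray hanging level from the rail, with the hook over the rail at (165,185) and the tab at (290,345). The tab top near z 135 puts the hook underside at about 189 mm, which is the notch bottom after the 3 mm spring sag. I wait about a second to check that it is still, then hand in.

>>> {"api": "step_arm", "payload": {"motion": [0.8,0,0,0,0,0.8,0,0,0,0,0.8,0,0,0,0,0.8,0,0,0,0,0.8,0,0,0,0]}}

```text
time: 19.08
eef_pos: [390.3, -124.0, 134.1]
ee_rot: [3.142, 0.0, 1.645]
wrist_force: [-0.2, 0.0, 0.0]
opening: 68.5
```

>>> {"api": "step_arm", "payload": {"motion": [0.8,0,0,0,0,0.8,0,0,0,0,0.8,0,0,0,0,0.8,0,0,0,0,0.8,0,0,0,0]}}

```text
time: 19.7
eef_pos: [390.2, -124.0, 134.1]
ee_rot: [-3.142, -0.0, 1.645]
wrist_force: [0.1, 0.7, -0.7]
opening: 68.4
```

```bash
for i in 1 2 3; do python3 fin.py f2.png | grep -E "^[0-9]|hook|tab|x -105|x 105|panel"; done
```

```text
19.7 [ 390.2 -124.   134.1] [ 0.1  0.7 -0.7]
  hook 50 [ -9.5   5.2 152.6] [ 17.1  32.9 197.9] [  1.2  18.2 191.5]
  panel 227 [ -3.  -64.7 264. ] [  9.2  64.2 317.8] [ -0.8   0.7 296.1]
  tab 37 [-117.1   12.4   94.2] [-93.   23.9 141.1] [-106.8   18.1  133. ]
   x -105 rim z90 79.14153835692298 med y 18.100437808932597
   x 105 rim z90 76.08701456419662 med y 18.333970589751672
  hook 53 [-14.9   5.3 150.2] [ 13.8  32.  198.8] [ -5.2  18.4 187.2]
  panel 335 [ -7.9 -64.6 264. ] [  3.3  65.6 317.7] [ -3.6   9.5 292. ]
  tab 95 [-120.8    9.2   85.6] [-96.5  25.5 137.4] [-111.    20.5  113.5]
   x -105 rim z90 78.84400242391848 med y 17.702387465199624
   x 105 rim z90 73.79054921772777 med y 18.756286529366623
20.2 [ 390.3 -124.   134.1] [-0.2  0.4 -0.3]
  hook 49 [-10.4   5.5 152.4] [ 17.9  32.9 202. ] [  1.3  18.3 190.9]
  panel 232 [ -2.4 -64.8 264.1] [  8.   64.3 317.9] [ -0.9   0.1 295.3]
  tab 37 [-116.8   12.    93.8] [-92.7  23.9 139.4] [-106.8   17.8  131.4]
   x -105 rim z90 75.15968189348776 med y 18.23207252082382
   x 105 rim z90 77.16609280072494 med y 18.5198755709274
[... 356 characters left out ...]
.1  134.1] [ 0.3 -0.2  0.1]
  hook 50 [-10.7   5.2 155.8] [ 17.7  32.7 203.4] [  1.5  18.2 192.2]
  panel 240 [ -2.9 -64.5 264.1] [  8.1  64.3 318. ] [ -0.9   0.3 298. ]
  tab 38 [-117.7   12.4   94.3] [-93.2  24.  139. ] [-106.7   18.2  131.8]
   x -105 rim z90 77.2064646373547 med y 18.200553296955018
   x 105 rim z90 76.28456496641552 med y 18.577227120601194
  hook 51 [-14.1   7.8 150. ] [ 15.1  31.5 200.2] [ -4.2  17.6 186.7]
  panel 330 [ -6.8 -65.7 264.1] [  3.6  65.9 318. ] [ -3.5   8.5 291.7]
  tab 91 [-121.    11.2   87.9] [-97.6  27.  136.9] [-110.2   20.6  112.8]
   x -105 rim z90 79.8272772935892 med y 17.062339554120747
   x 105 rim z90 74.2691849291087 med y 17.374416871478925
```

It is level and still within the noise.

```bash
python3 -c "
from station import manip; print(manip.job_done())"
```

```text
the job is handed in; nothing more can be done
None
```

The tray is hanging level and still from the brass rail, with its hook down in the notch. I handed the job in about 21 s into the 72 s allowed. I gripped the blue tab, took the hook through the loop and over the rail, and slid it about 13 mm with roughly 2 N of contact force. When the hook reached the notch I lowered it in, released the tab and backed the arm clear.

**Last checks**
- **Position:** the hook sits at about +18 mm along the rail, and the cameras put the notch at +18 to +19 mm.
- **Height:** the hook's underside is at about 189 mm. That fits the notch bottom after roughly 3 mm of spring sag.
- **Stillness:** three looks over the last second showed no motion beyond camera noise.
- **Level:** the top camera shows the tray level to about 1 mm on average. The scene camera reads the tab end about 5 mm higher over 210 mm, which I put down to the tab and view angle.
- **Forces:** wrist readings at the end of each move never changed by more than about 3 N during contact.
- **Other objects:** I touched nothing else on the desk. The networks' positions for the eraser and highlighter moved by up to about 10 mm between looks. The first top-view reading for the highlighter was a false find.

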